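# Draw the bottom slide carrier from the magazine and lay it on the warming plate

### The arm

A 6-joint arm with a two-finger parallel gripper is mounted at the origin on the work surface. World frame = base frame: x ahead of the robot, y to its left, z up, the work surface at z = 0. Lengths are in m, angles in rad, forces in N, time in s.
With the tool pointing down it reaches from about 0.3 to 0.825 m from the base axis. Payload 5.4 kg.
Tool frame: the origin (TCP) lies at the very end of the fingers, on their centre line; the grasp point (between the pads) lies 19 mm behind it; z points along the fingers, y is the line along which they close (so a half turn about z gives the same grasp; the last joint's range is limited). The gripper opens to 92 mm and grips with 3 to 60 N. Pads are 20 mm wide; open, the fingers measure 128 mm over their backs; the gripper's body (75 mm by 189 mm) begins 69 mm behind the grasp point.
Start: joints at [-1.418, 0.158, 1.597, -0, 1.386, -0.21], TCP at [0.204, -0.538, 0.215] pointing down, gripper open.
Joint ranges: [-2.91, 2.91], [-0.94, 2.29], [0.18, 2.7], [-1.29, 4.43], [0.17, 2.64], [-3, 3]. Speed limits (rad/s): [2.57, 2.57, 3.14, 3.14, 3.14, 3.14].

### API

Orientations are given as a rotation vector (axis times angle).
In Python, from workcell import bot gives the robot as it stands. Calls block until the motion is done:
- bot.goto(position, orientation): joint-space move of the TCP to a pose.
- bot.line_to(position, rot=None, max_speed=0.15): straight line of the TCP; rot=None keeps the orientation; max_speed is the mean speed in m/s.
- bot.set_joints(angles): joint-space move.
- bot.set_gripper(opening, newtons=None): opening from 0.0 (shut) to 1.0 (fully open); newtons is the grip in N (None keeps the last); returns when the fingers have stopped.
- bot.hold(seconds).
- bot.inverse_kinematics(position, orientation): joint angles nearest the present ones, or None.
- bot.read_camera(name): name is "scene" or "top" or "wrist"; returns a dict with "pixels" (480x640x3 uint8, blue, green, red), "fx", "fy", "cx", "cy" (pixels), "k1" (the pictures are not rectified: a ray, as slopes to the right and down, at radius r is drawn at 1 + k1 r^2 times it, then the intrinsics apply), "R" (3x3) and "t" (3): a world point X has camera coordinates R X + t. Camera axes: x right, y down, z forward; pixel columns grow to the right and rows downward; lengths in m; the calibration is good to about 2 mm. A picture is of the moment at which its call begins. There is no depth.
A pose or a line that the arm cannot do raises bot.MotionError and nothing moves.
- bot.job_done(): hands the job in; it is judged then, once.
Readings, each from a call of its own:
- bot.current_clock(): time.
- bot.current_joints(): joint angles.
- bot.current_joint_vel(): joint speeds.
- bot.current_effort(): joint torques, N m.
- bot.current_ee_pos(): TCP position.
- bot.current_tool_rot(): TCP orientation.
- bot.current_contact_force(): force on the tool from outside, world axes, zero at the start.
- bot.current_ft_torque(): the same for the moment, N m.
- bot.current_opening(): opening from 0.0 (shut) to 1.0 (fully open).
- bot.current_grip_force(): force on a finger pad.
Only numpy, scipy, OpenCV 4.12 (cv2) and the standard library are available. Lean on these libraries where they do the work, as an engineer would, in place of code of your own. Each camera call takes 0.05 s, during which the arm holds its last target. There are 200 camera calls.

### The job

Pull the bottom slide carrier, the one that sticks out of the magazine's mouth, straight out from under the stack and lay it flat, slide side up, lengthways on the middle of the black-topped warming plate. Do not lift the other carriers: they stay in the magazine and drop down onto its bed. Let go of the carrier when it lies on the plate.

Things in the scene. Friction and masses are not known exactly. Their poses are not given: they have to be found in the camera images.
- bottom_carrier: Lowest of 4 equal stacked slide carriers: white plastic plate 120 (x) by 50 (y) by 10 mm, 80 g, slide on top. Origin: centre of underside, 30 mm over the bench. Its x lies along the magazine's x; its -x end sticks out of the mouth, some 33 mm of it clear in front of the gate, free on both sides and below. Drawn along -x it drags with 1 to 8 N. A fifth one, alone on the bench, is not meant.
- next_carrier: Second carrier from below, the same plate, lying on the bottom one but wholly inside the shaft; two more lie on it. Origin: centre of its underside, 40 mm over the bench at the start. Once the bottom one is out it falls 10 mm to the bed.
- magazine: Fixed aluminium magazine 136 (x) by 66 by 85 mm high, open on top. Origin: centre of underside, on the bench. Bed 30 mm high; carriers leave along its -x, roughly towards the robot. Shaft 124 by 54 mm inside, centred. Bed and gate strips at the mouth end at x = -68 mm; the gate's underside is 15 mm over the bed. A carrier (its origin starts at x about -41 mm) is free beyond x = -128 mm.
- warming_plate: Flat warming plate fixed to the bench, white rim, black flat top, 180 (x) by 120 (y) by 16 mm high. Origin: centre of its underside, on the bench; the top is 16 mm over the bench. The carrier's long side goes along its long side (x), either way round.
Things that resemble listed ones, but are neither listed nor needed, are in the scene too. Of the things that look like the warming_plate, take the one that is farthest to the robot's left at the start.

How it is judged:
By the outcome, as a careful person would: the job done as asked, in the order asked, and still so for the second after the job is handed in, with the robot touching nothing.
It also fails if it takes over 42 s, if anything falls off the work surface, if the arm or the gripper's body presses on something with over 40 N, if the wrist force passes 120 N, or if a joint passes its speed limit or range.

## Working session

There is one attempt and no reset: what is moved stays moved. The work goes in short steps, each a Python script; the robot and the scene stay as the last script left them, time stands still between calls to the robot, and variables do not carry over. Pictures are saved under pics/ and viewed, at most 10 in all, crops included, and the job is handed in when it is done.

```bash
mkdir -p pics
cat > h.py <<'E'
import numpy as np, cv2, pickle
from workcell import bot
def ray(c,u,v):
    K=np.array([[c['fx'],0,c['cx']],[0,c['fy'],c['cy']],[0,0,1.]])
    p=cv2.undistortPoints(np.array([[[u,v]]],float),K,np.array([c['k1'],0,0,0.]))[0,0]
    R=np.array(c['R']);t=np.array(c['t'])
    return -R.T@t, R.T@np.array([p[0],p[1],1])
def at_z(c,u,v,z):
    o,d=ray(c,u,v); return o+d*(z-o[2])/d[2]
def proj(c,X):
    K=np.array([[c['fx'],0,c['cx']],[0,c['fy'],c['cy']],[0,0,1.]])
    return cv2.projectPoints(np.array(X,float).reshape(-1,1,3),cv2.Rodrigues(np.array(c['R']))[0],np.array(c['t'],float),K,np.array([c['k1'],0,0,0.]))[0][:,0]
E
python3 - <<'E'
from h import *
for n in('scene','top'):
    c=bot.read_camera(n); pickle.dump(c,open(n+'.pkl','wb')); cv2.imwrite(f'pics/{n}0.png',c['pixels']); print(n,c['fx'],c['k1'],-np.array(c['R']).T@c['t'])
E
```

```text
scene 474.29562562015354 -0.04430858345668268 [ 0.97509883 -0.10374396  0.64400147]
top 488.4344312295136 -0.002402725790854958 [0.3892419  0.00949302 0.86093309]
```

View pics/scene0.png

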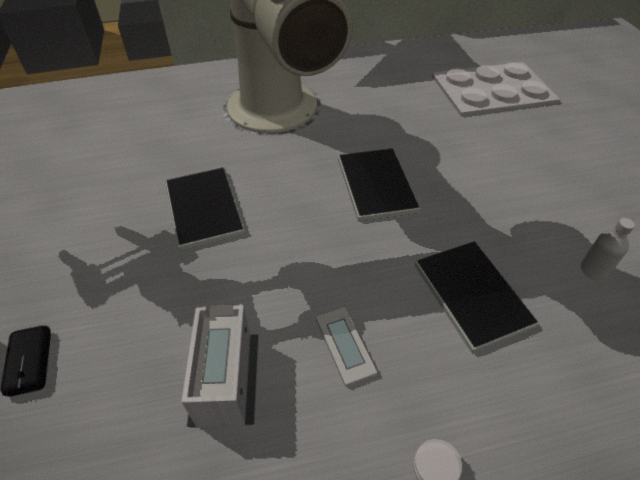

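View pics/top0.png

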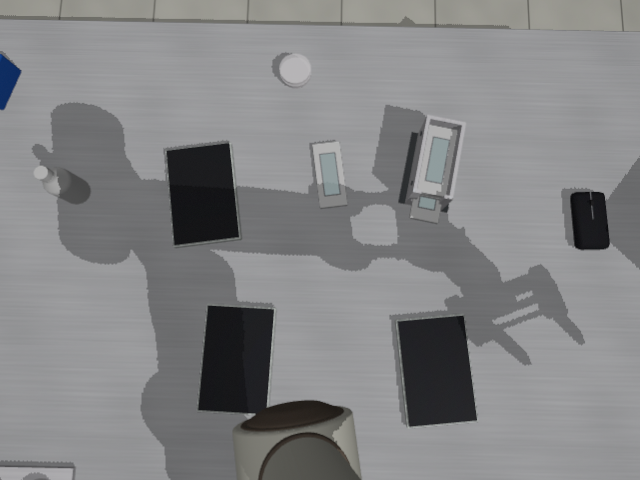

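Both pictures show the same layout. In the top view, the magazine is at about (438,158), with the protruding bottom carrier at (427,207). The lone carrier at (329,174) is the decoy. The black plates are at (202,193), (236,360) and (436,371). The robot's left is image left, so the plate at (202,193) is the target. I'll check the choice in one enlarged crop.

Run:
```python
import cv2
im=cv2.imread('pics/top0.png')
a=cv2.resize(im[105:235,390:480],None,fx=4.4,fy=4.4,interpolation=cv2.INTER_CUBIC)
b=cv2.resize(im[135:255,155:250],None,fx=4.2,fy=4.2,interpolation=cv2.INTER_CUBIC)
b=cv2.copyMakeBorder(b,0,a.shape[0]-b.shape[0],0,0,cv2.BORDER_CONSTANT)
o=cv2.convertScaleAbs(cv2.hconcat([a,b]),alpha=1.3);print(a.shape,o.shape);cv2.imwrite('pics/crop1.png',o)
```

```text
(572, 396, 3) (572, 795, 3)
```

View pics/crop1.png

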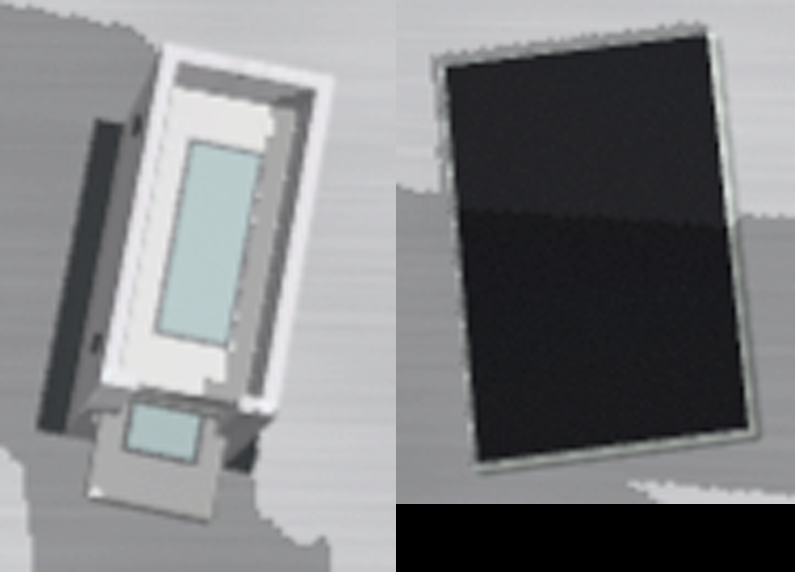

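Run:
```python
from h import *
c=pickle.load(open('top.pkl','rb')); s=pickle.load(open('scene.pkl','rb'))
def m(pts,ox,oy,f,dx,z): return np.array([at_z(c,(u-dx+.5)/f-.5+ox,(v+.5)/f-.5+oy,z) for u,v in pts])
def show(n,P):
    print(n,P[:,:2].round(4).tolist(),'ctr',P.mean(0).round(4),'sides',[round(float(np.linalg.norm(P[i]-P[i-1])),4) for i in range(len(P))])
M=m([(163,43),(335,77),(270,415),(103,385)],390,105,4.4,0,.085); show('mag',M)
d=M[0]-M[3]+M[1]-M[2]; print('yaw',np.degrees(np.arctan2(d[1],d[0])))
C=m([(89,490),(210,516)],390,105,4.4,0,.040); show('car',C)
e=C[0]-C[1]; print('yaw',np.degrees(np.arctan2(-e[0],e[1])))
P=m([(445,66),(708,36),(748,430),(478,462)],155,135,4.2,396,.016); show('plate',P)
d=P[0]-P[3]+P[1]-P[2]; print('yaw',np.degrees(np.arctan2(d[1],d[0])))
# scene check: plate corners pixels (read) 
show('plate-scene',np.array([at_z(s,u,v,.016) for u,v in [(418,261),(475,243),(536,320),(475,347)]]))
show('mag-scene',np.array([at_z(s,u,v,.085) for u,v in [(194,306),(245,306),(240,401),(184,401)]]))
```

```text
mag [[0.7332, -0.1548], [0.7208, -0.2202], [0.5882, -0.1927], [0.5985, -0.1308]] ctr [ 0.6602 -0.1746  0.085 ] sides [0.1368, 0.0665, 0.1354, 0.0628]
yaw -10.916216665662672
car [[0.5683, -0.1331], [0.5589, -0.1802]] ctr [ 0.5636 -0.1566  0.04  ] sides [0.048, 0.048]
yaw -11.342258467152021
plate [[0.6861, 0.3009], [0.7017, 0.1888], [0.5302, 0.1637], [0.5146, 0.2755]] ctr [0.6081 0.2322 0.016 ] sides [0.1733, 0.1132, 0.1733, 0.1128]
yaw 8.368968682695506
plate-scene [[0.5331, 0.1641], [0.5185, 0.2752], [0.6836, 0.3008], [0.7038, 0.1892]] ctr [0.6097 0.2323 0.016 ] sides [0.1725, 0.1121, 0.1671, 0.1134]
mag-scene [[0.5858, -0.1968], [0.6018, -0.1274], [0.7354, -0.1504], [0.7204, -0.2167]] ctr [ 0.6608 -0.1728  0.085 ] sides [0.1361, 0.0712, 0.1355, 0.068]
```

```bash
cat >> h.py <<'E'
def down(deg):
    a=np.radians(deg);x=np.array([np.cos(a),np.sin(a),0]);z=np.array([0,0,-1.])
    return cv2.Rodrigues(np.c_[x,np.cross(z,x),z])[0].ravel()
E
python3 - <<'E'
from h import *
p=[.573,-.1576,.15]
for a in(-11,169):
    q=bot.inverse_kinematics(p,down(a)); q2=bot.inverse_kinematics([.57,.22,.1],down(a+19)); print(a,q,q2)
best=min((a for a in(-11,169) if bot.inverse_kinematics(p,down(a)) is not None),key=lambda a:abs(bot.inverse_kinematics(p,down(a))[5]))
print(best); bot.goto(p,down(best))
c=bot.read_camera('wrist');pickle.dump(c,open('w1.pkl','wb'));cv2.imwrite('pics/w1.png',c['pixels']);print(bot.current_clock(),bot.current_ee_pos())
E
```

```text
-11 [-4.71558567e-01  2.62358039e-01  1.60726408e+00 -4.44089210e-16
  1.27197054e+00  1.29122398e+00] [ 1.70825820e-01  3.57472400e-01  1.59415258e+00 -4.44089210e-16
  1.18996767e+00  1.60199581e+00]
169 [-0.47155857  0.26235804  1.60726408  0.          1.27197054 -1.85036868] [ 0.17082582  0.3574724   1.59415258  0.          1.18996767 -1.53959685]
-11
2.075 [ 0.57286223 -0.15851674  0.15016267]
```

View pics/w1.png

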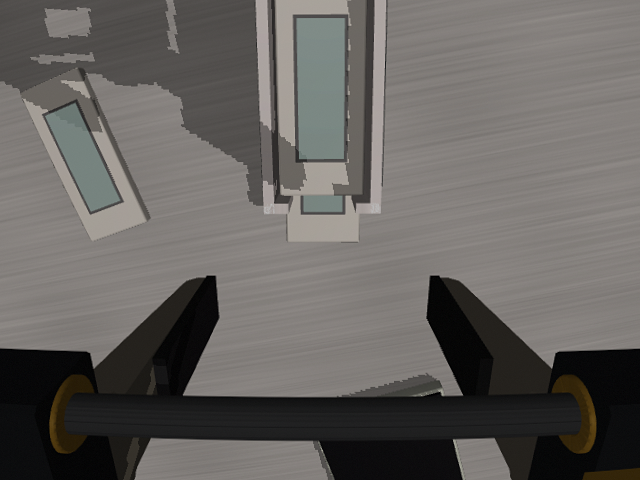

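The wrist view shows the carrier's end edge from (288,240) to (358,241), between the gate strips at about (275,210) and (369,210). It's centred ahead of the gripper.

Run:
```python
from h import *
c=pickle.load(open('w1.pkl','rb'))
A=at_z(c,288,240.5,.04);B=at_z(c,358.5,241,.04);print(A,B,(A+B)/2,np.linalg.norm(A-B),np.degrees(np.arctan2(-(A-B)[0],(A-B)[1])))
M=np.array([at_z(c,u,v,.085) for u,v in[(264,212),(380.5,212),(386.5,0),(256,0)]]);print(M)
l=M[3]-M[0];r=M[2]-M[1];print([np.degrees(np.arctan2(d[1],d[0])) for d in(l,r)],(M[0]+M[1])/2,np.linalg.norm(M[0]-M[1]))
```

```text
[ 0.56768098 -0.13168964  0.04      ] [ 0.55810454 -0.17908282  0.04      ] [ 0.56289276 -0.15538623  0.04      ] 0.04835102250303184 -11.423579422962096
[[ 0.60037858 -0.12849042  0.085     ]
 [ 0.58782147 -0.19309991  0.085     ]
 [ 0.69619295 -0.213648    0.085     ]
 [ 0.70877353 -0.14909147  0.085     ]]
[np.float64(-10.761033965264602), np.float64(-10.736285090888163)] [ 0.59410003 -0.16079516  0.085     ] 0.06581844240066734
```

Run:
```python
from h import *
r=down(-10.9);u=np.array([np.cos(np.radians(-10.9)),np.sin(np.radians(-10.9)),0])
g=np.array([.5746,-.1577,.031])
bot.line_to(g+[0,0,.06],rot=r,max_speed=.12)
bot.line_to(g,max_speed=.08);print(bot.current_ee_pos(),bot.current_contact_force())
bot.set_gripper(0.0,40);print('grip',bot.current_opening()*92,bot.current_grip_force(),bot.current_contact_force())
for d in(.04,.08,.12):
    bot.line_to(g-d*u,max_speed=.06);print(d,bot.current_opening()*92,bot.current_contact_force(),bot.current_ft_torque())
bot.hold(.3)
for n in('scene','wrist'):
    c=bot.read_camera(n);pickle.dump(c,open(n+'2.pkl','wb'));cv2.imwrite(f'pics/{n}2.png',c['pixels'])
print(bot.current_clock(),bot.current_ee_pos())
a=cv2.imread('pics/scene2.png')[180:430,130:410];b=cv2.imread('pics/wrist2.png')
cv2.imwrite('pics/both2.png',cv2.hconcat([cv2.resize(a,(420,375)),cv2.resize(b,(380,375))]))
```

```text
[ 0.57505271 -0.15791722  0.03146353] [0.10983697 0.12063852 0.13285098]
grip 49.21986499780774 39.984984397888184 [-1.44386449e-01 -7.02156303e-04  8.59510395e-01]
0.04 49.66016392485222 [-1.72624072  1.42405295  1.79311832] [ 0.11062977  0.31729542 -0.02617565]
0.08 49.61008672416451 [-1.08489481  0.42872983  0.53752406] [0.04049567 0.26460394 0.03072217]
0.12 49.60922989598095 [-0.43954345  0.17229191 -0.79070142] [ 0.02373561  0.05884442 -0.02429775]
7.1833 [ 0.45684271 -0.13501625  0.03096334]
```

View pics/both2.png

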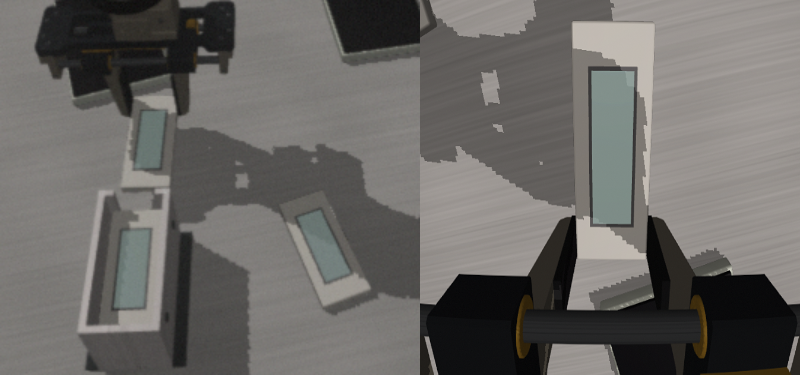

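The carrier is out with its slide up: the tail edge in the combined picture runs from (574,22) to (654,23), and the other carriers are still in the magazine. Next I'll check for sag, then carry it to the plate.

Run:
```python
from h import *
c=pickle.load(open('wrist2.pkl','rb'))
T=np.array(bot.current_ee_pos())
f=lambda x,y:((x-420)*640/380,y*1.28)
for z in(.04,.035,.03):
    A=at_z(c,*f(573,22),z);B=at_z(c,*f(654.5,23),z);m=(A+B)/2
    print(z,m,np.linalg.norm((m-T)[:2]),np.linalg.norm(A-B),np.degrees(np.arctan2((m-T)[1],(m-T)[0])))
A=at_z(c,*f(577,258),.04);B=at_z(c,*f(646.5,259.5),.04);m=(A+B)/2;print('near',m,np.linalg.norm((m-T)[:2]),np.linalg.norm(A-B))
```

```text
0.04 [ 0.56109262 -0.1547995   0.04      ] 0.10611040860846196 0.04797351792205782 -10.745111158527827
0.035 [ 0.56186129 -0.15498586  0.035     ] 0.10690035663402296 0.04946219412572671 -10.7664344433289
0.03 [ 0.56262996 -0.15517223  0.03      ] 0.10769031924851441 0.05095087032939557 -10.78744489698324
near [ 0.44537125 -0.13146018  0.04      ] 0.012010007068136975 0.04955352102225013
```

Run:
```python
from h import *
p=np.array(bot.current_ee_pos());bot.line_to(p+[-.01,0,.09],max_speed=.1)
a=np.radians(8.37);t=np.array([.6085,.2322])-.048*np.array([np.cos(a),np.sin(a)])
bot.line_to([*t,.12],rot=down(8.37),max_speed=.12)
bot.line_to([*t,.03],max_speed=.07);print(bot.current_ee_pos(),bot.current_contact_force())
for z in(.026,.023,.021,.019,.018,.0172):
    bot.line_to([*t,z],max_speed=.02);f=bot.current_contact_force();print(z,bot.current_ee_pos(),f,bot.current_opening()*92)
    if f[2]>6: break
print(bot.current_clock())
c=bot.read_camera('scene');cv2.imwrite('pics/scene3.png',c['pixels']);cv2.imwrite('pics/s3c.png',cv2.resize(c['pixels'][190:390,370:600],None,fx=2.8,fy=2.8))
```

```text
[0.56150429 0.2253127  0.03060093] [-0.24370191 -0.27070104 -1.36427171]
0.026 [0.56085382 0.22517378 0.02581958] [-0.51983034  0.05335028 -1.23654246] 49.47932319574096
0.023 [0.5608174  0.22515484 0.0227369 ] [ 0.48457328  0.41173118 -0.75096658] 49.44344075440767
0.021 [0.56089198 0.22517433 0.02084015] [ 0.15293739  0.35299574 -0.02480927] 49.72446636560734
0.019 [0.56085852 0.22518656 0.01881916] [ 0.19321425  0.51021715 -0.52234643] 49.55568262327714
0.018 [0.56095862 0.22521325 0.01793539] [-0.37003627 -0.50341338 -1.48182864] 49.486755246981446
0.0172 [0.56104514 0.22520694 0.01720397] [-0.48411366  0.22270675 -1.03372462] 49.54481536323411
14.625
```

View pics/s3c.png

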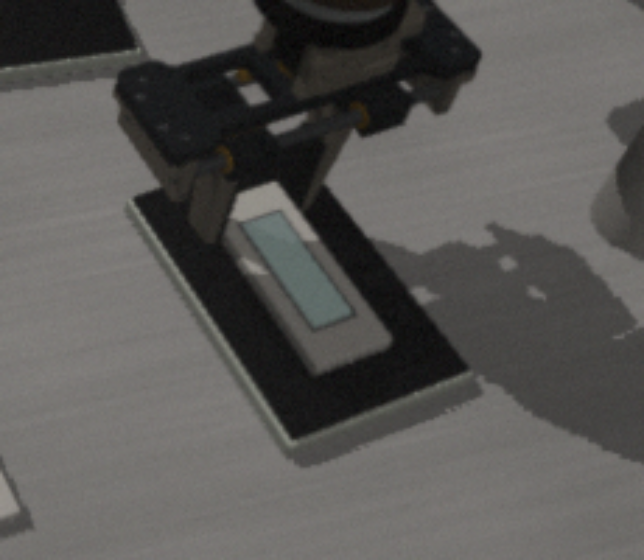

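The carrier lies over the middle of the plate, about (300,280) in the crop, and is essentially touching it. I'll release it, go straight up and check.

Run:
```python
from h import *
p=np.array(bot.current_ee_pos())
bot.set_gripper(.75);print(bot.current_contact_force());bot.line_to(p+[0,0,.1],max_speed=.08)
q=list(bot.current_joints());q[0]-=.9;bot.set_joints(q)
c=bot.read_camera('top');pickle.dump(c,open('top4.pkl','wb'));im=c['pixels'];print(bot.current_clock())
a=cv2.resize(im[135:255,155:250],None,fx=4.2,fy=4.2,interpolation=cv2.INTER_CUBIC);b=cv2.resize(im[105:225,390:480],None,fx=4.2,fy=4.2)
cv2.imwrite('pics/c4.png',cv2.hconcat([a,b]))
```

```text
[ 0.80947864 -0.06682305 -0.67957985]
18.5
```

View pics/c4.png

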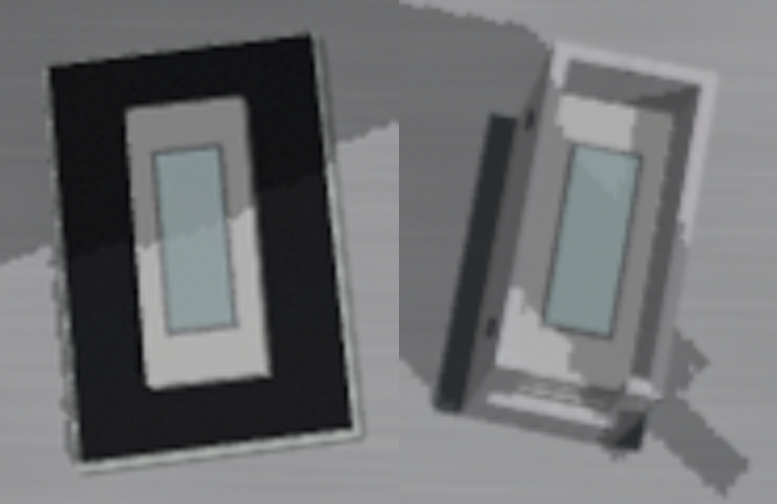

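The carrier's corners in the left half are (125,108), (245,97), (270,377) and (147,388). That puts it centred on the plate to within a few mm and parallel to it, with the slide up. The right half shows the stack has dropped inside the magazine and the mouth is empty.

```bash
python3 -c "
from workcell import bot
print(bot.job_done(),bot.current_clock())"
```

```text
the job is handed in; nothing more can be done
the job is handed in; nothing more can be done
```

The bottom carrier lies flat, slide up, lengthways on the middle of the leftmost warming plate and is released; the other three stayed in the magazine and dropped down, and I handed the job in at about 18.5 s.

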